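# Set the laminator's speed selector and start it

### The arm

A 7-joint arm with a two-finger parallel gripper is mounted at the origin on the work surface. World frame = base frame: x ahead of the robot, y to its left, z up, the work surface at z = 0. Lengths are in m, angles in rad, forces in N, time in s.
With the tool pointing down it reaches from about 0.425 to 0.875 m from the base axis. Payload 4.7 kg.
Tool frame: the origin (TCP) lies on the mounting face of the last link; the fingertips stand 182 mm ahead of it and the grasp point (between the pads) lies ctrl.hold_point_z ahead of it (ctrl.hold_point_z is the distance from the TCP to the grasp point, in m); z points along the fingers, y is the line along which they close (so a half turn about z gives the same grasp; the last joint's range is limited). The gripper opens to 87 mm and grips with 3 to 60 N. Pads are 19 mm wide; open, the fingers measure 117 mm over their backs; the gripper's body (75 mm by 190 mm) begins 51 mm behind the grasp point.
Start: joints at [-1.243, 0.321, -0.07, 1.45, 0.023, 1.371, -0.057], TCP at [0.201, 0.618, 0.405] pointing down, gripper open.
Joint ranges: [-2.86, 2.86], [-0.3, 2.09], [-1.38, 1.24], [0.06, 2.45], [-1.56, 4.7], [0.09, 2.05], [-2.69, 2.69]. Speed limits (rad/s): [2.57, 2.57, 3.14, 3.14, 3.14, 3.14, 3.14].

### API

Orientations are given as a unit quaternion [x, y, z, w].
In Python, from rig import status, eyes, ctrl gives the robot as it stands.
- The arm moves only by the tool apply_moves, never from a script. Its argument "deltas" is a list of rows, each a list of 7 numbers: the shift along the tool's x, y, z in mm, then the turn, a rotation vector about the tool's x, y, z in rad, then the finger opening in mm, from 0 to 87. A call has 1 to 8 rows; each row is the pose to reach, as a shift and turn from the pose commanded when the call began, along the tool's axes at that moment; what a row does not reach only later rows make up. A row lasts 1/10 s, in which the tool goes at most 50 mm and 8.59 degrees, less where a joint would pass 70% of its speed; a pose out of reach is approached as far as the arm can. A call with a gripper value outside its range is refused whole. The fingers move at their own pace and stop on an object; "squeeze" is the grip in N (left out, the last holds). Time passes only in rows, so rows that repeat a pose let the fingers close. It gives the time, the measured TCP pose, the force, the opening and the grip force at its end, in the units of the state.
- status.sense(): the state, without advancing time (a new reading comes with each control period).
- eyes.grab_frame(name): name is "scene" or "top"; returns a dict with "frame" (400x640x3 uint8, red, green, blue), "z_map" (400x640 float32, m along the optical axis (not along the pixel's ray), 0 where there is no reading), "fov_y" (degrees; the focal length in pixels is half the picture's height over the tangent of half this angle, whatever the lens; pixels are square), "cx", "cy" (the principal point, pixels), "k1" (the pictures are not rectified: a ray, as slopes to the right and down, at radius r is drawn at 1 + k1 r^2 times it, then the intrinsics apply), "rvec" (rotation vector, rad) and "tvec" (3), from world to camera coordinates, as OpenCV has them. Camera axes: x right, y down, z forward; pixel columns grow to the right and rows downward; lengths in m; the calibration is good to about 2 mm. A picture is of the moment at which its call begins.
- ctrl.sign_off(): hands the job in; it is judged then, once.
The state is a dict: "clock": time; "joint_positions": joint angles; "dq": joint speeds; "tau": joint torques, N m; "ee_pos": TCP position; "eef_rot": TCP orientation; "force": force on the tool from outside, world axes, zero at the start; "moment": the same for the moment, N m; "grip_width": finger opening in m; "grip_force": force on a finger pad.
Only numpy, scipy, OpenCV 4.12 (cv2) and the standard library are available. Lean on these libraries where they do the work, as an engineer would, in place of code of your own. Each camera call takes 0.05 s, during which the arm holds its last target. There are 200 camera calls.

### The job

On the laminator, push the lever of the rotary selector round with a fingertip, click by click, to the sixth of its eight marks, counting clockwise (seen from above) from the first mark, and do not let it run past to the seventh. Then press the long bar-shaped key fully down with a fingertip, let it come up, and draw clear. Push gently, without pinching the lever; do not press the round key, and leave everything else standing where it is.

Things in the scene. Friction and masses are not known exactly. Their poses are not given: they have to be found in the camera images.
- laminator: Fixed white and grey laminator, a box 190 (x) x 460 (y) x 95 mm high. Origin at the centre of its underside, x across its depth and away from the robot, y along its length to the left, z up. On its flat top: the selector near the right (-y) end, the bar key left of the middle, the round key farther left.
- dial_axis (a point): Point on the selector's vertical axis, level with the laminator's top (95 mm up), axes as the laminator's. Around it, a flat black plate of radius 78 mm with eight white ticks at radius 63 to 75 mm, 30 degrees apart: the first 105 degrees anticlockwise (from above) of the x axis, on clockwise to the eighth at 105 degrees clockwise; the sixth is 45 degrees clockwise of x.
- selector (a joint): Angle of the selector, rad: 0 with the lever at the first tick, growing clockwise from above by 0.524 a click; sixth 2.618, eighth 3.665; stops past both ends. It starts at one of the first four (rarely, balanced between two). A spring detent holds it at each tick: 3 to 4 N sideways at 45 mm from the axis moves it off, and once half-way (15 degrees) it snaps on to the next tick by itself.
- selector_tip (a point): Middle of the top edge of the lever's outer end, 58 mm from the axis, 34 mm above the laminator's top; turns with the lever: one upright grey bar 12 mm thick, from 58 mm out on this side to 6 mm beyond the axis, 8 to 34 mm above the top, a white line on its upper edge. Under it a round black hub of radius 25 mm, up to 12 mm above the top.
- bar_key (a joint): Depth of the bar key, m: 0 up, 0.006 fully down (about 5 N); it springs back when let go.
- bar_key_top (a point): Centre of the top face of the long bar-shaped key (56 mm along the laminator's x, 26 mm along its y), standing 12 mm above the laminator's top; moves with the key. It lies 175 mm to the left (+y) of the selector's axis and 20 mm towards the robot side.
- round_key (a joint): Depth of the round key, m: 0 up, 0.006 down. Not to be pressed.
- round_key_top (a point): Centre of the top face of the round key (30 mm across, 12 mm high), 85 mm to the left of the bar key. Not to be pressed.
- glue_a: Loose glue bottle with pointed black cap, 38 mm across, 115 mm high, on the table in front of the laminator; origin at its underside. Leave alone.
- glue_b: A second glue bottle, the same. Leave alone.
- jar: Loose squat jar, 56 mm across, 85 mm high, in front of the laminator; origin at its underside. Leave alone.
- canister: Loose white canister, 68 mm across, 125 mm high, behind the laminator; origin at its underside. Leave alone.
- pen_cup: Loose white cup, 72 mm across, 95 mm high, behind the laminator; origin at its underside. Leave alone.
- tape: Loose roll of tape lying flat on the laminator's top beside the bar key towards the far edge, 52 mm across, 19 mm high; origin at its underside. Leave alone.
- punch_block: Loose wooden block 50 x 32 x 30 mm on the laminator's top near the round key, towards the far edge; origin at its underside. Leave alone.

How it is judged:
By the outcome, as a careful person would: the job done as asked, in the order asked, and still so for the second after the job is handed in, with the robot touching nothing.
It also fails if it takes over 58 s, if anything falls off the work surface, if the arm or the gripper's body presses on something with over 40 N, if the wrist force passes 120 N, or if a joint passes its speed limit or range.

## Working session

There is one attempt and no reset: what is moved stays moved. The work goes in short steps, Python scripts to look and compute and a tool call to move; the robot and the scene stay as the last step left them, time stands still between calls to the robot, and variables do not carry over. Pictures are saved under pics/ and viewed, at most 10 in all, crops included, and the job is handed in when it is done.

Besides the shell and the picture viewer there is one more tool, called as name(argument=value, ...) on one line, values as JSON. apply_moves: Moves the arm, as the interface text tells. Its arguments: {"type":"object","properties":{"deltas":{"type":"array","items":{"type":"array","items":{"type":"number"}}},"squeeze":{"type":"number"}},"required":["deltas"]}

```bash
ls; mkdir -p pics; cat > h.py <<'E'
import numpy as np, cv2
from rig import status, eyes, ctrl
from scipy.spatial.transform import Rotation as R
def cam(g):
    f=200/np.tan(np.radians(g["fov_y"])/2); K=np.array([[f,0,g["cx"]],[0,f,g["cy"]],[0,0,1]])
    return K,np.array([g["k1"],0,0,0,0.]),cv2.Rodrigues(np.array(g["rvec"],float))[0],np.array(g["tvec"],float)
def ray(g,uv):
    K,d,Rm,t=cam(g); s=cv2.undistortPoints(np.array(uv,float).reshape(-1,1,2),K,d).reshape(-1,2)
    return -Rm.T@t, np.c_[s,np.ones(len(s))]@Rm
def atz(g,uv,z):
    c,r=ray(g,uv); return c+r*((z-c[2])/r[:,2])[:,None]
def depthpts(g):
    v,u=np.mgrid[:400,:640]; c,r=ray(g,np.stack([u,v],-1).reshape(-1,2))
    return (c+r*g["z_map"].reshape(-1,1)).reshape(400,640,3)
def proj(g,p):
    K,d,Rm,t=cam(g); return cv2.projectPoints(np.array(p,float).reshape(-1,1,3),cv2.Rodrigues(Rm)[0],t,K,d)[0].reshape(-1,2)
def tri(a,ua,b,ub):
    c1,r1=ray(a,ua);c2,r2=ray(b,ub);out=[]
    for x,y in zip(r1,r2):
        s=np.linalg.lstsq(np.c_[x,-y],c2-c1,rcond=None)[0]; p,q=c1+x*s[0],c2+y*s[1]; out.append(np.r_[(p+q)/2,np.linalg.norm(p-q)])
    return np.array(out)
E
python3 - <<'E'
from h import *
import pickle
s=status.sense();print(s);print(ctrl.hold_point_z)
for n in("scene","top"):
    g=eyes.grab_frame(n);pickle.dump(g,open(n+"0.pkl","wb"));cv2.imwrite(f"pics/{n}0.png",g["frame"][...,::-1]);print(n,g["fov_y"],g["k1"],-cam(g)[2].T@cam(g)[3])
E
```

```text
pics
{'clock': 0.0, 'joint_positions': array([-1.24291269,  0.32182996, -0.07007074,  1.4516848 ,  0.02257515,
        1.37079161, -0.0569158 ]), 'dq': array([-0.00045359,  0.00066912, -0.00035495, -0.00248853, -0.00060753,
       -0.00050602, -0.00039558]), 'tau': array([-6.89612830e-05, -4.91294217e+01, -4.03931066e-01, -3.12520158e+01,
       -6.38339971e-02,  4.40702587e-02,  1.99071592e-04]), 'ee_pos': array([0.20059875, 0.61805411, 0.40365162]), 'eef_rot': array([ 1.56250494e-01,  9.87716991e-01, -9.57133897e-04, -1.11541795e-04]), 'force': array([0.31338114, 1.39724674, 0.11017895]), 'moment': array([ 0.01942   , -0.0081533 , -0.00015907]), 'grip_force': 0.0, 'grip_width': 0.0867958069845631}
0.1635
scene 54.200701387869124 -0.02503624727570518 [ 1.08807075 -0.23187717  0.53303324]
top 46.114288182437235 0.04691999471612651 [0.45286275 0.05826397 1.11490739]
```

View pics/scene0.png

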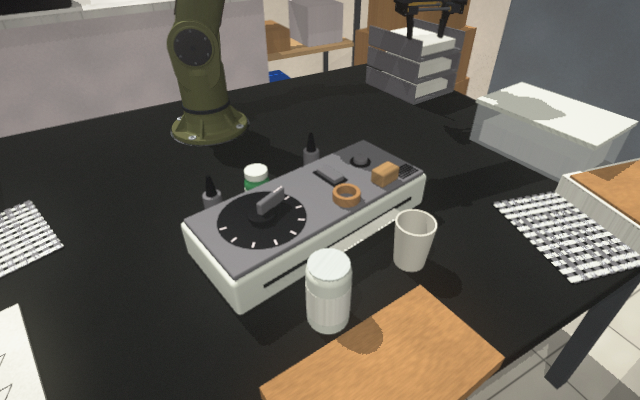

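View pics/top0.png

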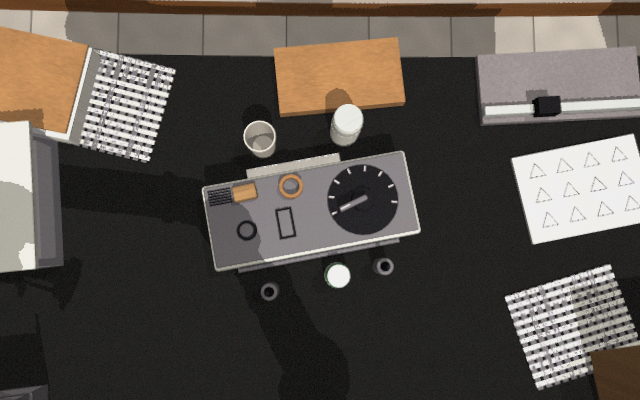

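The scene view shows the laminator with its dial around (262,218) and the lever pointing away. The top view shows the dial centre around (363,200), with the lever pointing lower-left to about (342,209). The bar key is at about (286,223), the round key at (247,230), the tape at (290,186). I'll enlarge both.

```bash
python3 - <<'E'
import pickle,cv2
t=pickle.load(open("top0.pkl","rb"))["frame"][...,::-1];s=pickle.load(open("scene0.pkl","rb"))["frame"][...,::-1]
cv2.imwrite("pics/tc.png",cv2.resize(t[145:275,195:425],None,fx=3.45,fy=3.45,interpolation=cv2.INTER_CUBIC))
cv2.imwrite("pics/sc.png",cv2.resize(s[130:280,170:370],None,fx=4,fy=4,interpolation=cv2.INTER_CUBIC))
E
```

```text
(no output)
```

View pics/tc.png

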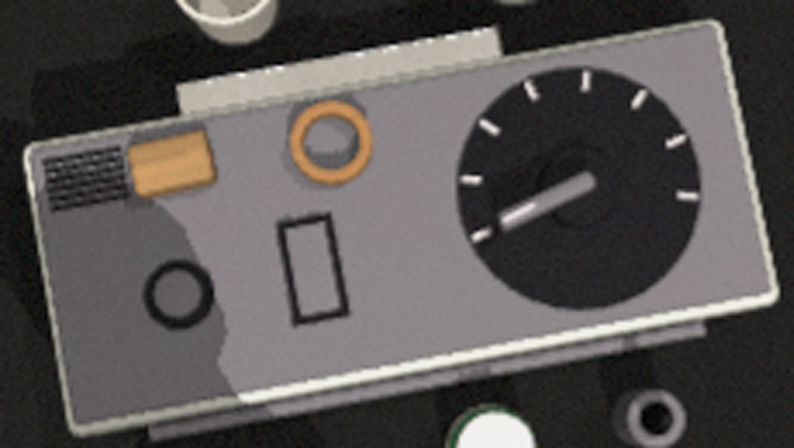

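View pics/sc.png

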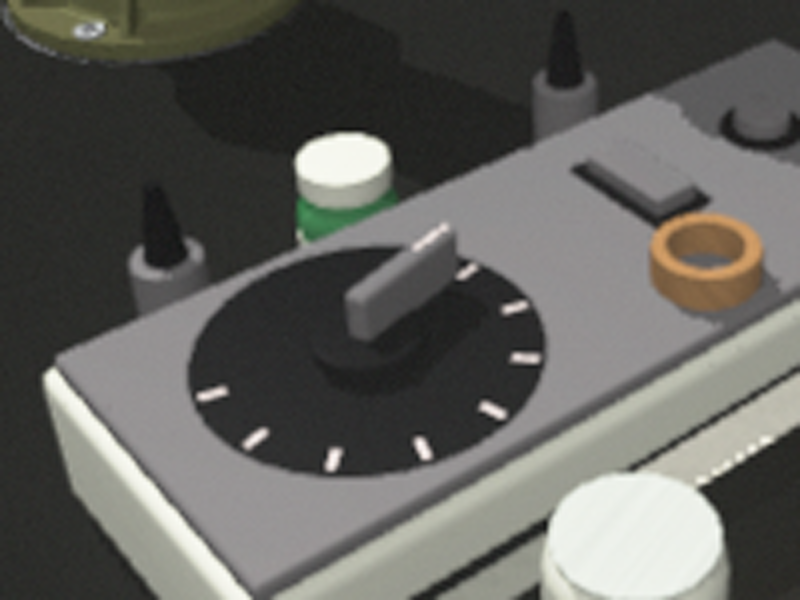

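The top crop shows eight ticks, from the first at (481,235) round to the eighth at (688,196). The lever runs from its pivot at about (590,182) to its tip at about (503,223), so it stands at the first mark. The scene crop shows the same ticks, from (468,271) to (212,393). The bar key face is centred at about (313,268) in the top crop.

```bash
cat > meas.py <<'E'
from h import *
import pickle
T=pickle.load(open("top0.pkl","rb"));S=pickle.load(open("scene0.pkl","rb"))
ft=lambda p:(np.array(p,float)+.5)/3.45-.5+[195,145]
fs=lambda p:(np.array(p,float)+.5)/4-.5+[170,130]
t8=ft([(481,235),(471,180),(489,128),(532,90),(586,80),(640,97),(676,141),(688,196)])
s8=fs([(468,271),(515,306),(525,358),(493,410),(423,447),(334,459),(256,438),(212,393)])
P=tri(T,t8,S,s8);print(P.round(4))
# fit: axis, yaw with ticks radius .069
a=np.radians(105-30*np.arange(8)); M=.069*np.c_[np.cos(a),np.sin(a)]
def fit(Q):
    m,q=M.mean(0),Q.mean(0);H=(M-m).T@(Q-q);th=np.arctan2(H[0,1]-H[1,0],H[0,0]+H[1,1])
    Rm=np.array([[np.cos(th),-np.sin(th)],[np.sin(th),np.cos(th)]]);c=q-Rm@m
    return c,th,np.abs((M@Rm.T+c)-Q).max()
zt=P[:,2].mean()
for n,Q in(("tri",P[:,:2]),("top",atz(T,t8,.097)[:,:2]),("scene",atz(S,s8,.097)[:,:2])):print(n,fit(Q))
c,th,_=fit(P[:,:2])
tip=tri(T,ft([(503,222)]),S,fs([(432,235)]));print("whiteline",tip)
Rm=np.array([[np.cos(th),-np.sin(th)],[np.sin(th),np.cos(th)]])
for n,g in(("top",T),("scene",S)):
    D=depthpts(g)
    m=lambda p:np.median(D[int(p[1])-1:int(p[1])+3,int(p[0])-1:int(p[0])+3].reshape(-1,3),0).round(4)
    if n=="top": print("bar",m(ft((313,268))),"round",m(ft((179,294))),"plate",m(ft((600,260))),"tape",m(ft((303,170))),"lev",m(ft((540,205))),"lamtop",m(ft((400,260))))
print("bar model",c+Rm@[-.02,.175],"bar top",atz(T,ft([(313,268)]),.107))
for n,q in dict(glueb=(657,418),jar=(492,440)).items():print(n,atz(T,ft([q]),.1))
print("can/cup",atz(T,[(348,118),(260,137)],.11))
E
python3 meas.py
```

```text
[[ 0.5522 -0.0028  0.0953  0.0026]
 [ 0.5873  0.0037  0.0962  0.0031]
 [ 0.6207 -0.0082  0.0952  0.0027]
 [ 0.6451 -0.0357  0.0964  0.0028]
 [ 0.6515 -0.0702  0.0968  0.0027]
 [ 0.6405 -0.1044  0.097   0.0031]
 [ 0.6123 -0.1272  0.0958  0.0029]
 [ 0.577  -0.1341  0.096   0.0029]]
tri (array([ 0.58248281, -0.06527737]), np.float64(0.18850205813697105), np.float64(0.0009860232731978558))
top (array([ 0.58183308, -0.0665307 ]), np.float64(0.18932233033600285), np.float64(0.001082917883833856))
scene (array([ 0.58410481, -0.0643293 ]), np.float64(0.1870698819578841), np.float64(0.0006517541397614846))
whiteline [[ 0.55625344 -0.01749124  0.12384649  0.00363826]]
bar [0.5294 0.1012 0.1071] round [0.5144 0.1843 0.1076] plate [ 0.5346 -0.0789  0.0969] tape [0.5916 0.1069 0.1131] lev [ 0.5665 -0.0389  0.1294] lamtop [0.5346 0.0475 0.0956]
bar model [0.53004424 0.10287493] bar top [[0.52984776 0.10156492 0.107     ]]
glueb [[ 0.43681463 -0.11267379  0.1       ]]
jar [[ 0.42335386 -0.00975326  0.1       ]]
can/cup [[ 0.7592269  -0.03477347  0.11      ]
 [ 0.71584574  0.15746675  0.11      ]]
```

The numbers hold together. The axis is at (0.5825,-0.0655), yaw 0.188 rad, and the tick plane at 96 mm. The lever top is 129 mm, and the bar key at (0.530,0.102,0.107) agrees with the model. I'll push with the closed fingertips' side, turning the tool in step with the lever.

```bash
cat > mv.py <<'E'
from h import *
AX=np.array([.5825,-.0655]);YAW=np.degrees(.1885)
u=lambda a:np.array([np.cos(np.radians(a)),np.sin(np.radians(a))])
def lever(sel_deg,d,r=.044,tipz=.111):   # pose pushing lever at selector angle (deg), gap centre d
    p=105+YAW-sel_deg; xy=AX+r*u(p)+d*u(p+90); return [*xy,tipz+.182,p]
def rows(targets):  # target x,y,tcp z, world angle of tool y
    s=status.sense();R0=R.from_quat(s["eef_rot"]);print("t",round(s["clock"],2),s["ee_pos"].round(4),"F",s["force"].round(1),"w",s["grip_width"].round(4))
    for x,y,z,a in targets:
        Y=np.r_[u(a),0];Z=np.array([0,0,-1.]);G=R.from_matrix(np.c_[np.cross(Y,Z),Y,Z])
        d=R0.inv().apply(np.array([x,y,z])-s["ee_pos"])*1000;w=(R0.inv()*G).as_rotvec()
        print([*d.round(1).tolist(),*w.round(3).tolist(),0])
E
python3 - <<'E'
from mv import *
t=lever(0,.032);t[2]=.37;rows([t])
E
```

```text
Traceback (most recent call last):
  File "mv.py", line 7, in rows
    s=status.sense();R0=R.from_quat(s["eef_rot"]);print("t",round(s["clock"],2),s["ee_pos"].round(4),"F",s["force"].round(1),"w",s["grip_width"].round(4))
                                                                                                                                 ^^^^^^^^^^^^^^^^^^^^^
AttributeError: 'float' object has no attribute 'round'
```

```bash
sed -i 's/s\["grip_width"\].round(4)/round(s["grip_width"],4)/' mv.py; python3 - <<'E'
from mv import *
t=lever(0,.032);t[2]=.37;rows([t])
E
```

```text
t 0.1 [0.2006 0.6181 0.4038] F [-0.2 -0.5  0.7] w 0.0868
[-520.7, -522.6, 34.7, -0.002, -0.001, -0.764, 0]
```

apply_moves(deltas=[[-260, -260, 10, 0, 0, -0.38, 0], [-260, -260, 10, 0, 0, -0.38, 0], [-260, -260, 10, 0, 0, -0.38, 0], [-260, -260, 10, 0, 0, -0.38, 0], [-260, -260, 10, 0, 0, -0.38, 0], [-260, -260, 10, 0, 0, -0.38, 0], [-260, -260, 10, 0, 0, -0.38, 0], [-260, -260, 10, 0, 0, -0.38, 0]], squeeze=5)

```text
clock: 0.9
ee_pos: [0.37, 0.2855, 0.3945]
eef_rot: [-0.03, 1.0, -0.001, 0.0]
force: [-0.6, 0.1, 0.9]
grip_width: 0.0308
grip_force: 0.0
```

```bash
python3 - <<'E'
from mv import *
t=lever(0,.032);t[2]=.37;rows([t])
E
```

```text
t 0.9 [0.37   0.2855 0.3945] F [-0.6  0.1  0.9] w 0.0308
[-145.0, -334.4, 25.1, -0.002, -0.0, -0.391, 0]
```

apply_moves(deltas=[[-145, -334, 25, 0, 0, -0.39, 0], [-145, -334, 25, 0, 0, -0.39, 0], [-145, -334, 25, 0, 0, -0.39, 0], [-145, -334, 25, 0, 0, -0.39, 0], [-145, -334, 25, 0, 0, -0.39, 0], [-145, -334, 25, 0, 0, -0.39, 0], [-145, -334, 25, 0, 0, -0.39, 0], [-145, -334, 25, 0, 0, -0.39, 0]])

```text
clock: 1.7
ee_pos: [0.535, -0.0373, 0.3695]
eef_rot: [-0.224, 0.975, -0.001, -0.0]
force: [-0.2, -0.3, -0.2]
grip_width: 0.0008
grip_force: 0.0
```

```bash
python3 - <<'E'
from mv import *
t=lever(0,.032);rows([t])
g=eyes.grab_frame("scene");cv2.imwrite("pics/a.png",cv2.resize(g["frame"][60:260,150:400,::-1],None,fx=3,fy=3,interpolation=cv2.INTER_CUBIC))
print(status.sense()["joint_positions"])
E
```

```text
t 1.7 [ 0.535  -0.0373  0.3695] F [-0.2 -0.3 -0.2] w 0.0008
[1.5, -2.0, 76.5, -0.002, -0.0, 0.002, 0]
[-0.50014381  0.10436003  0.56387992  1.79920381 -0.05357696  1.25280915
  2.09638077]
```

View pics/a.png

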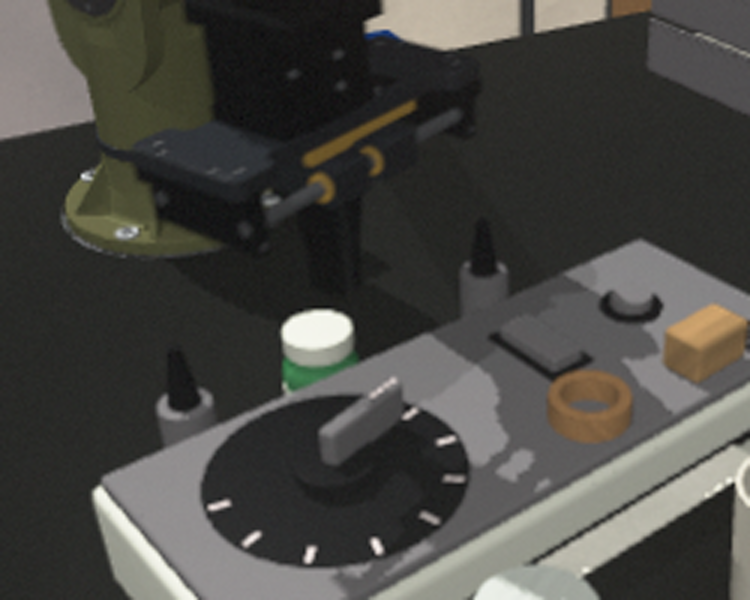

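Closed fingertips at about (333,280) in the crop, hovering on the robot side of the lever, clear of everything. I'll descend, then approach to a 22 mm offset.

apply_moves(deltas=[[1.5, -2, 30, 0, 0, 0, 0], [1.5, -2, 60, 0, 0, 0, 0], [1.5, -2, 76.5, 0, 0, 0, 0], [1.5, -2, 76.5, 0, 0, 0, 0], [-3, -2, 76.5, 0, 0, 0, 0], [-8.5, -2, 76.5, 0, 0, 0, 0], [-8.5, -2, 76.5, 0, 0, 0, 0]])

```text
clock: 2.45
ee_pos: [0.5443, -0.0302, 0.2946]
eef_rot: [-0.227, 0.974, -0.0, 0.001]
force: [0.5, 0.0, 0.7]
grip_width: 0.0009
grip_force: 0.0
```

```bash
python3 - <<'E'
from mv import *
rows([lever(0,.0155),lever(3,.0155),lever(6,.0155),lever(9,.0155),lever(12,.0155),lever(15,.0155),lever(18,.0155),lever(18,.0155)])
E
```

```text
t 2.45 [ 0.5443 -0.0302  0.2946] F [0.5 0.  0.7] w 0.0009
[-3.5, -4.4, 1.6, -0.001, 0.003, 0.007, 0]
[-5.8, -3.7, 1.7, -0.001, 0.003, 0.059, 0]
[-8.2, -3.1, 1.7, -0.001, 0.003, 0.112, 0]
[-10.6, -2.6, 1.7, -0.001, 0.003, 0.164, 0]
[-13.0, -2.2, 1.7, -0.001, 0.003, 0.217, 0]
[-15.5, -2.0, 1.7, -0.001, 0.003, 0.269, 0]
[-17.9, -1.9, 1.7, -0.0, 0.003, 0.321, 0]
[-17.9, -1.9, 1.7, -0.0, 0.003, 0.321, 0]
```

apply_moves(deltas=[[-3.5, -4, 1, 0, 0, 0, 0], [-6, -3.5, 1, 0, 0, 0.06, 0], [-8, -3, 1, 0, 0, 0.11, 0], [-10.5, -2.5, 1, 0, 0, 0.16, 0], [-13, -2.2, 1, 0, 0, 0.22, 0], [-15.5, -2, 1, 0, 0, 0.27, 0], [-18, -2, 1, 0, 0, 0.32, 0], [-18, -2, 1, 0, 0, 0.32, 0]])

```text
clock: 3.25
ee_pos: [0.5605, -0.0248, 0.2925]
eef_rot: [-0.068, 0.998, -0.0, 0.0]
force: [0.4, 0.1, -0.2]
grip_width: 0.0002
grip_force: 0.0
```

```bash
cat > look.py <<'E'
from mv import *
import sys
def sel():
    g=eyes.grab_frame("scene"); D=depthpts(g); q=D-[*AX,0]
    r=np.hypot(q[...,0],q[...,1]); m=(r<.062)&(D[...,2]>.112)&(D[...,2]<.135)&(r>.02)&(g["frame"].max(-1)>60)
    p=q[m]; ang=np.degrees(np.arctan2(p[:,1],p[:,0])); a=np.median(ang)
    print("lever px",m.sum(),"sel deg ~",round(105+YAW-a,1)); return g
g=sel(); s=status.sense()
d=s["ee_pos"][:2]-AX; R0=R.from_quat(s["eef_rot"]).as_matrix(); p=np.degrees(np.arctan2(R0[1,1],R0[0,1]))
print("tool sel",round(105+YAW-p,1),"d",(d@u(p+90)).round(4),"r",(d@u(p)).round(4))
if len(sys.argv)>1: cv2.imwrite(sys.argv[1],cv2.resize(g["frame"][90:290,150:400,::-1],None,fx=3,fy=3,interpolation=cv2.INTER_CUBIC))
E
python3 look.py pics/b.png
```

```text
lever px 234 sel deg ~ 37.3
tool sel 17.9 d 0.0164 r 0.0432
```

View pics/b.png

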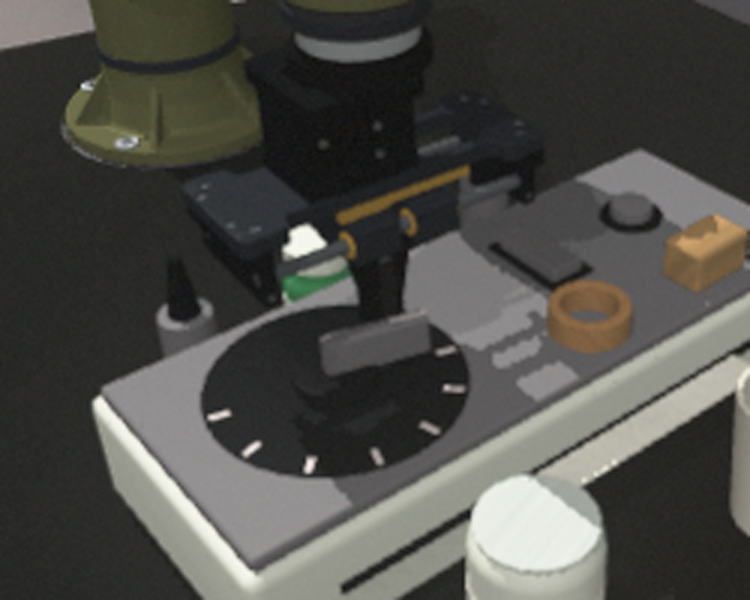

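The lever has snapped to the second mark: it now points at the tick at (445,352), with the fingertip just behind it. Now the second click, tool to 48°.

```bash
python3 - <<'E'
from mv import *
rows([lever(a,.0155) for a in(22,26,30,34,38,42,46,48)])
E
```

```text
t 3.3 [ 0.5604 -0.025   0.2925] F [ 1.1 -0.5 -0.3] w 0.0006
[-4.0, 1.8, -0.5, -0.0, 0.001, 0.071, 0]
[-7.2, 2.6, -0.5, -0.0, 0.001, 0.141, 0]
[-10.4, 3.1, -0.5, -0.0, 0.001, 0.211, 0]
[-13.7, 3.4, -0.5, -0.0, 0.001, 0.28, 0]
[-16.9, 3.5, -0.5, -0.0, 0.001, 0.35, 0]
[-20.2, 3.3, -0.4, -0.0, 0.001, 0.42, 0]
[-23.4, 2.9, -0.4, -0.0, 0.001, 0.49, 0]
[-25.0, 2.7, -0.4, -0.0, 0.001, 0.525, 0]
```

apply_moves(deltas=[[-4, 1.8, 0, 0, 0, 0.07, 0], [-7.2, 2.6, 0, 0, 0, 0.14, 0], [-10.4, 3.1, 0, 0, 0, 0.21, 0], [-13.7, 3.4, 0, 0, 0, 0.28, 0], [-17, 3.5, 0, 0, 0, 0.35, 0], [-20, 3.3, 0, 0, 0, 0.42, 0], [-23.5, 2.9, 0, 0, 0, 0.49, 0], [-25, 2.7, 0, 0, 0, 0.525, 0]])

```text
clock: 4.1
ee_pos: [0.5847, -0.0189, 0.2924]
eef_rot: [0.194, 0.981, 0.0, 0.0]
force: [0.2, -0.0, 0.7]
grip_width: 0.0002
grip_force: 0.0
```

```bash
python3 look.py; python3 - <<'E'
from mv import *
rows([lever(a,.0155) for a in(52,56,60,64,68,72,76,78)])
E
```

```text
lever px 264 sel deg ~ 66.1
tool sel 48.2 d 0.0156 r 0.044
t 4.15 [ 0.5848 -0.0189  0.2924] F [ 1.  -0.9 -0.8] w 0.0007
[-3.0, 1.0, -0.6, 0.0, 0.001, 0.067, 0]
[-6.2, 1.7, -0.6, 0.0, 0.001, 0.137, 0]
[-9.4, 2.3, -0.6, 0.0, 0.001, 0.207, 0]
[-12.7, 2.6, -0.6, 0.0, 0.001, 0.276, 0]
[-15.9, 2.7, -0.5, 0.0, 0.001, 0.346, 0]
[-19.2, 2.5, -0.5, 0.0, 0.001, 0.416, 0]
[-22.4, 2.2, -0.5, 0.0, 0.001, 0.486, 0]
[-24.0, 1.9, -0.5, 0.0, 0.001, 0.521, 0]
```

At the third mark (60°, with the estimate biased by about +6° toward the visible face).

apply_moves(deltas=[[-3, 1, 0, 0, 0, 0.07, 0], [-6.2, 1.7, 0, 0, 0, 0.14, 0], [-9.4, 2.3, 0, 0, 0, 0.21, 0], [-12.7, 2.6, 0, 0, 0, 0.28, 0], [-16, 2.7, 0, 0, 0, 0.35, 0], [-19.2, 2.5, 0, 0, 0, 0.42, 0], [-22.5, 2.2, 0, 0, 0, 0.49, 0], [-24, 1.9, 0, 0, 0, 0.52, 0]])

```text
clock: 4.95
ee_pos: [0.6076, -0.0264, 0.2924]
eef_rot: [0.439, 0.898, -0.0, 0.0]
force: [-0.1, 0.0, 0.4]
grip_width: 0.0005
grip_force: 0.0
```

```bash
python3 look.py; python3 - <<'E'
from mv import *
rows([lever(a,.0155) for a in(82,86,90,94,98,102,106,108)])
E
```

```text
lever px 246 sel deg ~ 95.0
tool sel 77.9 d 0.0154 r 0.0438
t 5.0 [ 0.6076 -0.0265  0.2924] F [-0.1 -0.2  0.2] w 0.0004
[-3.0, 1.2, -0.6, 0.0, 0.001, 0.071, 0]
[-6.2, 2.0, -0.6, 0.0, 0.001, 0.141, 0]
[-9.4, 2.5, -0.6, 0.0, 0.001, 0.211, 0]
[-12.7, 2.8, -0.6, 0.0, 0.001, 0.281, 0]
[-15.9, 2.9, -0.6, 0.0, 0.001, 0.35, 0]
[-19.2, 2.7, -0.6, 0.0, 0.001, 0.42, 0]
[-22.4, 2.3, -0.6, 0.0, 0.001, 0.49, 0]
[-24.0, 2.1, -0.6, 0.0, 0.001, 0.525, 0]
```

Fourth mark. On to the fifth.

apply_moves(deltas=[[-3, 1.2, 0, 0, 0, 0.07, 0], [-6.2, 2, 0, 0, 0, 0.14, 0], [-9.4, 2.5, 0, 0, 0, 0.21, 0], [-12.7, 2.8, 0, 0, 0, 0.28, 0], [-16, 2.9, 0, 0, 0, 0.35, 0], [-19.2, 2.7, 0, 0, 0, 0.42, 0], [-22.5, 2.3, 0, 0, 0, 0.49, 0], [-24, 2.1, 0, 0, 0, 0.525, 0]])

```text
clock: 5.8
ee_pos: [0.6238, -0.044, 0.2923]
eef_rot: [0.657, 0.754, 0.0, 0.0]
force: [-0.2, 0.4, 0.8]
grip_width: 0.0002
grip_force: 0.0
```

```bash
python3 look.py; python3 - <<'E'
from mv import *
rows([lever(a,.0155) for a in(112,116,120,124,128,132,134,136)])
E
```

```text
lever px 192 sel deg ~ 121.5
tool sel 108.0 d 0.0154 r 0.0439
t 5.85 [ 0.6239 -0.0443  0.2923] F [0.5 0.7 0.6] w 0.0006
[-3.0, 1.1, -0.7, 0.0, 0.001, 0.069, 0]
[-6.2, 1.8, -0.7, 0.0, 0.001, 0.139, 0]
[-9.4, 2.4, -0.7, 0.0, 0.001, 0.209, 0]
[-12.6, 2.7, -0.7, 0.0, 0.001, 0.279, 0]
[-15.9, 2.8, -0.7, 0.0, 0.0, 0.348, 0]
[-19.1, 2.6, -0.7, 0.0, 0.0, 0.418, 0]
[-20.8, 2.5, -0.7, 0.0, 0.0, 0.453, 0]
[-22.4, 2.3, -0.7, 0.0, 0.0, 0.488, 0]
```

Fifth mark. Now the last click, slower near the end, stopping at 138°.

apply_moves(deltas=[[-3, 1.1, 0, 0, 0, 0.07, 0], [-6.2, 1.8, 0, 0, 0, 0.14, 0], [-9.4, 2.4, 0, 0, 0, 0.21, 0], [-12.6, 2.7, 0, 0, 0, 0.28, 0], [-16, 2.8, 0, 0, 0, 0.35, 0], [-19.2, 2.6, 0, 0, 0, 0.42, 0], [-22, 2.3, 0, 0, 0, 0.48, 0], [-23.5, 2.2, 0, 0, 0, 0.51, 0]])

```text
clock: 6.65
ee_pos: [0.6291, -0.0669, 0.2923]
eef_rot: [0.826, 0.564, 0.0, 0.0]
force: [0.3, -0.0, -0.0]
grip_width: 0.0007
grip_force: 0.0
```

```bash
python3 look.py pics/c.png
```

```text
lever px 7 sel deg ~ 141.3
tool sel 137.2 d 0.0154 r 0.044
```

View pics/c.png

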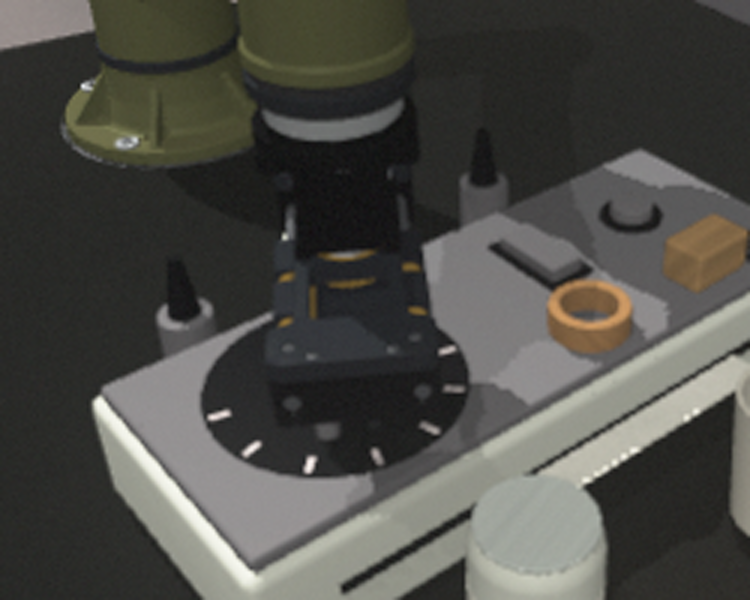

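The gripper hides the lever, and only its end shows at about (327,432). I'll back off from it and rise before checking.

apply_moves(deltas=[[8, 0, 0, 0, 0, 0, 0], [16, 0, 0, 0, 0, 0, 0], [16, 0, 0, 0, 0, 0, 0], [16, 0, -30, 0, 0, 0, 0], [16, 0, -70, 0, 0, 0, 0], [16, 0, -70, 0, 0, 0, 0]])

```text
clock: 7.3
ee_pos: [0.6366, -0.0527, 0.3677]
eef_rot: [0.826, 0.564, 0.004, 0.003]
force: [0.7, -0.2, 0.4]
grip_width: 0.0007
grip_force: 0.0
```

```bash
python3 - <<'E'
from mv import *
b=np.array([.5298,.1018])
rows([[*b,.36,YAW],[*b,.36,-22]])
E
```

```text
t 7.3 [ 0.6366 -0.0527  0.3677] F [ 0.7 -0.2  0.4] w 0.0007
[105.0, -155.7, 6.7, 0.009, -0.0, -0.561, 0]
[105.0, -155.7, 6.7, 0.008, -0.003, 0.012, 0]
```

apply_moves(deltas=[[35, -50, 0, 0, 0, -0.14, 0], [70, -100, 0, 0, 0, -0.28, 0], [105, -156, 0, 0, 0, -0.42, 0], [105, -156, 0, 0, 0, -0.56, 0], [105, -156, 0, 0, 0, -0.56, 0], [105, -156, 0, 0, 0, -0.56, 0]])

```text
clock: 7.9
ee_pos: [0.5276, 0.1038, 0.3623]
eef_rot: [0.637, 0.771, 0.0, -0.0]
force: [0.0, -0.6, -0.8]
grip_width: 0.0005
grip_force: 0.0
```

```bash
python3 look.py pics/d.png;python3 - <<'E'
from mv import *
rows([[.5298,.1018,.304,YAW]])
E
```

```text
lever px 192 sel deg ~ 146.7
tool sel 105.1 d 0.1751 r -0.0223
t 7.95 [0.5281 0.1024 0.3624] F [ 0.5 -0.6  0.1] w 0.0006
[-0.9, 1.5, 58.4, 0.001, 0.0, -0.002, 0]
```

View pics/d.png

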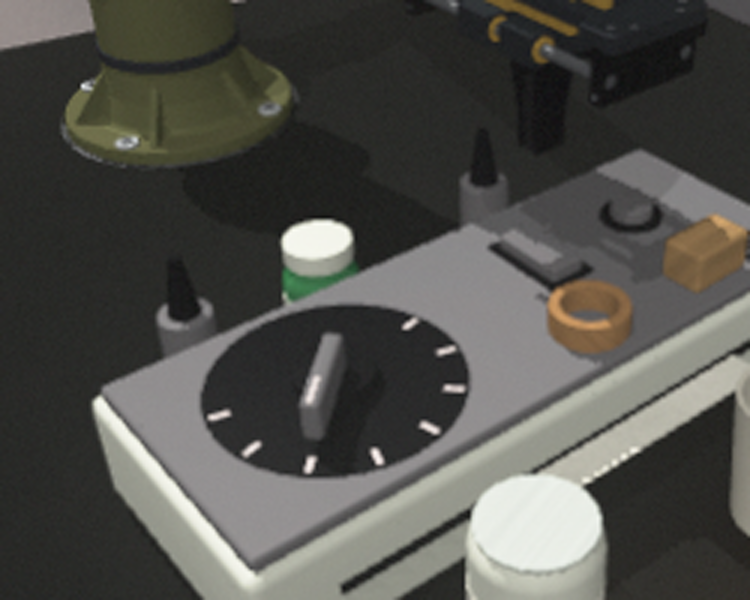

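The lever points at the sixth tick (310,464), and the other ticks and objects are unmoved. The fingertips hover above the bar key. Now press it.

apply_moves(deltas=[[-1, 1.5, 30, 0, 0, 0, 0], [-1, 1.5, 60, 0, 0, 0, 0], [-1, 1.5, 70, 0, 0, 0, 0], [-1, 1.5, 74, 0, 0, 0, 0], [-1, 1.5, 77, 0, 0, 0, 0], [-1, 1.5, 79, 0, 0, 0, 0], [-1, 1.5, 80.5, 0, 0, 0, 0], [-1, 1.5, 80.5, 0, 0, 0, 0]])

```text
clock: 8.75
ee_pos: [0.5304, 0.1011, 0.2836]
eef_rot: [0.638, 0.77, 0.001, 0.001]
force: [-3.8, -2.9, 9.8]
grip_width: 0.0004
grip_force: 4.5
```

apply_moves(deltas=[[0, 0, 0.5, 0, 0, 0, 0]])

```text
clock: 8.85
ee_pos: [0.5304, 0.101, 0.2834]
eef_rot: [0.638, 0.77, 0.001, 0.0]
force: [-4.9, -3.9, 14.2]
grip_width: 0.0006
grip_force: 7.3
```

apply_moves(deltas=[[0, 0, 0.5, 0, 0, 0, 0], [0, 0, 0.5, 0, 0, 0, 0], [0, 0, 0.5, 0, 0, 0, 0]])

```text
clock: 9.15
ee_pos: [0.5305, 0.101, 0.2834]
eef_rot: [0.638, 0.77, 0.001, 0.0]
force: [-5.1, -4.8, 15.4]
grip_width: 0.0006
grip_force: 7.7
```

apply_moves(deltas=[[0, 0, -4, 0, 0, 0, 0], [0, 0, -10, 0, 0, 0, 0], [0, 0, -30, 0, 0, 0, 0], [0, 0, -70, 0, 0, 0, 0], [0, 0, -110, 0, 0, 0, 0], [0, 0, -110, 0, 0, 0, 0], [0, 0, -110, 0, 0, 0, 0]])

```text
clock: 9.85
ee_pos: [0.5299, 0.1026, 0.3919]
eef_rot: [0.638, 0.77, 0.002, 0.0]
force: [-0.8, -0.4, -0.4]
grip_width: 0.0008
grip_force: 0.0
```

```bash
python3 look.py pics/e.png
```

```text
lever px 193 sel deg ~ 146.5
tool sel 105.0 d 0.175 r -0.0208
```

View pics/e.png

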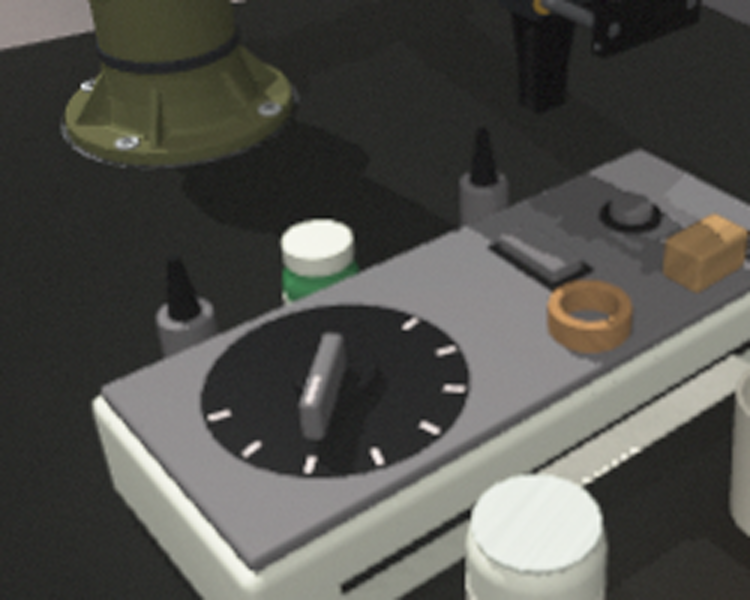

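The lever is still at the sixth tick (310,464), the key is back up at about (540,258), everything else is in place, and the arm is clear. The key did bottom out: the force rose from 10 to 15 N while the tip stayed at 101 mm.

```bash
python3 -c "
from rig import ctrl;print(ctrl.sign_off())"
```

```text
the job is handed in; nothing more can be done
None
```

The job is handed in: the selector stands at the sixth mark, the bar key was pressed fully down and came back up, the arm is clear, and nothing else in the camera view had moved.

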